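# Hook and click a crown-cap tray into a collector's case

### The job

Fit the wooden crown-cap tray into the shallow blue case: tuck the tray's robot-side edge under the fixed lip on the case's robot side and slide it fully home against the stop, then lower the opposite edge and press it down until the sprung catch clicks over it and the tray lies flat. Feel your way and be gentle (never push the tray against the case with more than about 3.5 kg of force), let go at the end, and leave the bottle, glass, can and coasters where they are.

Things in the scene. Friction and masses are not known exactly. Their poses are not given: they have to be found in the camera images.
- tray_grip (a point): Grip of the loose plywood crown-cap tray: an upright fin 10 mm thick (x) x 50 long (y), in the tray's middle. This point is 36 mm above the tray's underside, the fin's top 50. Tray axes: x from hook edge to latch edge, y along them, z up. The tray starts flat on the table, hook edge towards the robot within 20 degrees. 0.25 to 0.45 kg, base 150 (x) x 180 (y) x 5 mm.
- hook_edge (a point): Middle of the lower corner of the tray's robot-side 180 mm edge: 75 mm in -x from the tray's middle, at the underside. The tray's outer 20 mm at this edge is only the bare 5 mm base. This edge goes under the lip. Axes as tray_grip.
- latch_edge (a point): Middle of the lower corner of the tray's opposite edge: 75 mm in +x from the tray's middle, at the underside; outer 20 mm bare 5 mm base. It goes under the catch. Axes as tray_grip.
- press_strip (a point): Middle of the cap-free strip on the tray towards the latch edge, x = 43 mm from the tray's middle, on top of the raised board, 14 mm above the underside: a place to press down. Raised board: 110 (x) x 170 (y) mm, centred; its crown caps are 5 mm high. Axes as tray_grip.
- case: Fixed shallow blue steel case, 216 (x) x 220 (y) x 32 mm high. Origin: centre of its underside, on the table. x points from its lip side (robot's side) to its catch side, y along the lip, z up. In it an aluminium liner holds lip, stop, floor, walls and catch. Hidden, not reported: the liner is up to 8 mm off either way along case x and up to 5 mm off in height. Feel for it.
- case_stop (a point): Nominal foot of the rigid stop under the lip (76.5 mm in -x from case middle, at nominal liner floor level, 20 mm up). Fixed to the case: the true one is up to 8 mm off in x, 5 mm in z. Case axes. From the stop the lip overhangs 14 mm in +x, over the whole side; its underside is 9.5 mm, its top 13.5 mm above the floor. With the hook edge at the stop up to about 0.25 rad of tilt fits.
- case_far (a point): Nominal foot of the far wall's inner face (76 mm in +x from case middle, at nominal floor level); shares the hidden shifts. Case axes. The far wall rises 16 mm above the floor, the side walls (at y = +-94 mm) 11 mm. The tray has 2.5 mm spare from stop to far wall, 4 mm each side: if it is not home at the stop, its latch edge lands on the far wall. Seated, its underside lies on the floor.
- catch (a joint): Sprung steel catch on the liner, 40 mm wide, mid far wall; slides along case x. 0 = out, up to 0.010 m = pushed back. Its slope rises from 4.5 mm before the far wall's face, 7 mm over the floor, to level with the face, 16 mm over the floor; the nose below holds the tray's edge. Spring 2.5 N + 0.5 N/mm: about 3 to 15 N down near the latch edge clicks the tray past; then it returns to 0.
- beer_bottle: Bystander: amber bottle, 60 mm diameter, 220 mm tall, origin under its centre.
- beer_glass: Bystander: empty beer glass, 72 mm across the mouth, 150 mm tall, origin under its centre.
- drink_can: Bystander: can, 66 mm diameter, 115 mm tall, origin under its centre.
- coasters: Bystander: stack of round coasters, 94 mm diameter, 27 mm tall, origin under its centre.
Not all that is in view belongs to the job. Leave any black look-alike of the part that bears tray_grip alone.

How it is judged:
By the outcome, as a careful person would: the job done as asked, in the order asked, and still so for the second after the job is handed in, with the robot touching nothing.
It also fails if it takes over 59 s, if anything falls off the work surface, if the arm or the gripper's body presses on something with over 40 N, if the wrist force passes 120 N, or if a joint passes its speed limit or range.

### The arm

A 6-joint arm with a two-finger parallel gripper is mounted at the origin on the work surface. World frame = base frame: x ahead of the robot, y to its left, z up, the work surface at z = 0. Lengths are in m, angles in rad, forces in N, time in s.
With the tool pointing down it reaches from about 0.25 to 0.775 m from the base axis. Payload 4 kg.
Tool frame: the origin (TCP) lies at the very end of the fingers, on their centre line; the grasp point (between the pads) lies 19 mm behind it; z points along the fingers, y is the line along which they close (so a half turn about z gives the same grasp; the last joint's range is limited). The gripper opens to 94 mm and grips with 3 to 60 N. Pads are 16 mm wide; open, the fingers measure 119 mm over their backs; the gripper's body (75 mm by 177 mm) begins 78 mm behind the grasp point.
Start: joints at [-1.396, 0.087, 1.371, -0, 1.684, -0.103], TCP at [0.151, -0.529, 0.206] pointing down, gripper open.
Joint ranges: [-3.1, 3.1], [-0.76, 2.03], [0.27, 2.55], [-1.08, 4.22], [0.17, 2.65], [-2.57, 2.57]. Speed limits (rad/s): [2.79, 2.79, 3.14, 3.14, 3.14, 3.14].

### API

Orientations are given as [roll, pitch, yaw] about the fixed x, y, z axes, in that order (R = Rz(yaw) Ry(pitch) Rx(roll)).
In Python, from bench import robot gives the robot as it stands. The module is installed in compiled form; this text tells all that it offers.
- The arm moves only by the tool move_arm, never from a script. Its argument "deltas" is one flat list of numbers, 7 for each row, row after row: the turn, a rotation vector about the tool's x, y, z in rad, then the shift along the tool's x, y, z in cm, then the closure, from -1 (fully open) to 1 (shut). A call has 1 to 8 rows; each row is the pose to reach, as a shift and turn from the pose commanded when the call began, along the tool's axes at that moment; what a row does not reach only later rows make up. A row lasts 1/10 s, in which the tool goes at most 50 mm and 8.59 degrees, less where a joint would pass 70% of its speed; a pose out of reach is approached as far as the arm can. A call with a gripper value outside its range is refused whole. The fingers move at their own pace and stop on an object; the grip force is fixed at half the most. Time passes only in rows, so rows that repeat a pose let the fingers close. It gives the time, the measured TCP pose, the force, the opening and the grip force at its end, in the units of the state.
- robot.get_obs(): the state, without advancing time (a new reading comes with each control period).
- robot.snapshot(name): name is "scene" or "top" or "wrist"; returns a dict with "image" (480x640x3 uint8, red, green, blue), "depth" (480x640 float32, m along the optical axis (not along the pixel's ray), 0 where there is no reading), "fov_y" (degrees; the focal length in pixels is half the picture's height over the tangent of half this angle, whatever the lens; pixels are square), "cx", "cy" (the principal point, pixels), "D" ([k1, k2, p1, p2, k3] as OpenCV has them; the pictures are not rectified), "origin" and "orientation" of the camera in the world; the wrist camera has in their place "T_tool_cam" (4x4, takes a point from camera to tool coordinates, whose origin is the TCP and whose axes are the flange's). Camera axes: x right, y up, looking along -z (the intrinsics and any distortion apply to the point x, -y, -z); pixel columns grow to the right and rows downward; lengths in m; the calibration is good to about 2 mm. A picture is of the moment at which its call begins: read the wrist's pose just before it.
- robot.close_job(): hands the job in; it is judged then, once.
The state is a dict: "time": time; "joint_positions": joint angles; "qvel": joint speeds; "joint_torque": joint torques, N m; "tool_pos": TCP position; "ee_rot": TCP orientation; "wrist_force": force on the tool from outside, world axes, zero at the start; "wrist_torque": the same for the moment, N m; "width": finger opening in m; "finger_force": force on a finger pad.
Only numpy, scipy, OpenCV 4.12 (cv2) and the standard library are available. Lean on these libraries where they do the work, as an engineer would, in place of code of your own. Each camera call takes 0.05 s, during which the arm holds its last target. There are 200 camera calls.

## Working session

There is one attempt and no reset: what is moved stays moved. The work goes in short steps, Python scripts to look and compute and a tool call to move; the robot and the scene stay as the last step left them, time stands still between calls to the robot, and variables do not carry over. Pictures are saved under pics/ and viewed, at most 10 in all, crops included, and the job is handed in when it is done.

Besides the shell and the picture viewer there is one more tool, called as a command line: name --argument value ..., lists and objects as JSON in quotes. move_arm: Moves the arm, as the interface text tells. Its arguments: {"type":"object","properties":{"deltas":{"type":"array","items":{"type":"number"}}},"required":["deltas"]}

```bash
mkdir -p pics; cat > h.py <<'E'
import numpy as np, cv2
from bench import robot
from scipy.spatial.transform import Rotation as R
def rot(e):
    e=np.array(e); return R.from_euler('xyz',e).as_matrix() if e.shape==(3,) else (e if e.shape==(3,3) else R.from_quat(e).as_matrix())
def snap(n):
    o=robot.get_obs(); s=robot.snapshot(n)
    if 'T_tool_cam' in s:
        T=np.eye(4);T[:3,:3]=rot(o['ee_rot']);T[:3,3]=o['tool_pos'];T=T@np.array(s['T_tool_cam'])
        s['Rc'],s['oc']=T[:3,:3],T[:3,3]
    else: s['Rc'],s['oc']=rot(s['orientation']),np.array(s['origin'])
    f=240/np.tan(np.radians(s['fov_y'])/2); s['K']=np.array([[f,0,s['cx']],[0,f,s['cy']],[0,0,1]])
    return s
def rays(s,uv):
    p=cv2.undistortPoints(np.array(uv,float).reshape(-1,1,2),s['K'],np.array(s['D'],float))[:,0]
    return np.c_[p[:,0],-p[:,1],-np.ones(len(p))]@s['Rc'].T
def onplane(s,uv,z):
    d=rays(s,uv); return s['oc']+d*((z-s['oc'][2])/d[:,2])[:,None]
def bydepth(s,uv):
    uv=np.array(uv,float).reshape(-1,2); d=rays(s,uv); 
    return s['oc']+d*np.array([s['depth'][int(v),int(u)] for u,v in uv])[:,None]
def save(s,n): cv2.imwrite('pics/'+n+'.png',s['image'][:,:,::-1])
E
python3 - <<'E'
from h import *
print(robot.get_obs())
for n in('scene','top'):
    s=snap(n);save(s,n);print(n,s['orientation'],s['origin'],s['fov_y'],s['D'])
E
```

```text
{'time': 0.0, 'joint_positions': array([-1.39611007e+00,  8.79287077e-02,  1.37223190e+00, -1.52303753e-05,
        1.68359345e+00, -1.03099767e-01]), 'qvel': array([-4.95501324e-04, -1.37478940e-03, -2.49691061e-04,  4.03242090e-05,
       -6.26856163e-04, -1.78190594e-04]), 'joint_torque': array([ 8.44195220e-04, -3.40176344e+01, -3.02429795e+01,  7.18525099e-02,
        3.29404953e-02, -1.47905121e-04]), 'tool_pos': array([ 0.15072052, -0.52838011,  0.20432989]), 'ee_rot': array([-3.13944117e+00, -2.07388660e-04,  2.77784100e-01]), 'wrist_force': array([ 0.72252827, -0.14176376,  0.20298801]), 'wrist_torque': array([-0.01418253,  0.0300595 , -0.05249862]), 'finger_force': 0.0, 'width': 0.0940320011753876}
scene [ 0.84766631 -0.01256301  0.99175065] [ 1.55009206 -0.79515476  1.13591501] 48.40629772168243 [-0.0140578  0.         0.         0.         0.       ]
top [ 0.04983243 -0.0098091  -1.5758907 ] [ 0.42681877 -0.08782403  1.73406383] 49.69095680676538 [-0.08243668  0.          0.          0.          0.        ]
```

View pics/top.png

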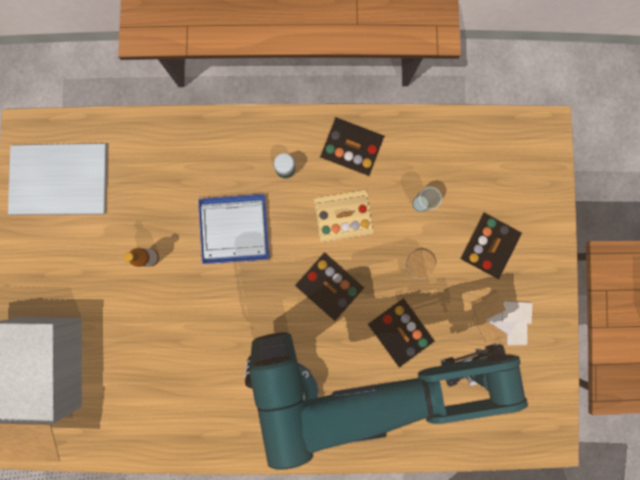

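View pics/scene.png

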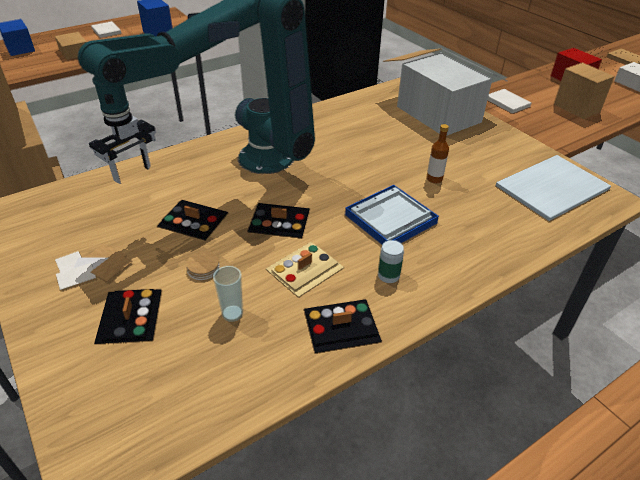

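The top view shows the plywood tray at (344,216), the blue case at (234,228), the glass at (425,200), the can at (284,165), the bottle at (145,257) and the coasters at (421,262). The other four trays are black look-alikes. The scene view agrees.

```bash
python3 - <<'E'
from h import *
s=snap('top'); im=s['image']; hsv=cv2.cvtColor(im,cv2.COLOR_RGB2HSV)
print('tray px',hsv[200,330],hsv[232,350],'table',hsv[190,250],'blue',hsv[228,202])
b=cv2.inRange(hsv,(105,110,40),(130,255,255)); b[:, :180]=0;b[:,290:]=0;b[:180]=0;b[280:]=0
def rect(m,z,n):
    c=max(cv2.findContours(m,0,2)[0],key=cv2.contourArea); h=cv2.convexHull(c)
    P=onplane(s,h[:,0],z)[:,:2]; r=cv2.minAreaRect((P*1000).astype(np.float32)); print(n,r)
rect(b,.032,'case')
t=cv2.inRange(hsv,(8,20,190),(35,120,255)); t[:,:300]=0;t[:,385:]=0;t[:180]=0;t[250:]=0
t=cv2.morphologyEx(t,cv2.MORPH_CLOSE,np.ones((5,5)))
rect(t,.006,'tray')
for n,uv,z in(('can',(284,158),.115),('glass',(432,192),.15),('coast',(421,262),.027),('bottle',(130,257),.2),('fin',(346,214),.05)):print(n,onplane(s,[uv],z))
print(t.sum()/255)
E
```

```text
tray px [ 18 110 211] [ 19 108 225] table [ 16 128 191] blue [112  26 149]
case ((644.4089965820312, 173.4740753173828), (23.366289138793945, 202.29788208007812), 0.6591147780418396)
tray ((591.3507690429688, -193.5135955810547), (155.2598114013672, 182.44985961914062), 8.944716453552246)
can [[ 0.763257   -0.00147093  0.115     ]]
glass [[ 0.64899513 -0.46075614  0.15      ]]
coast [[ 0.43326901 -0.44897003  0.027     ]]
bottle [[0.45135257 0.45417573 0.2       ]]
fin [[ 0.59117701 -0.20011853  0.05      ]]
2012.0
```

move_arm --deltas '[0,0,-1.1,36,-15,-9,-1,0,0,-1.1,36,-15,-9,-1,0,0,-1.1,36,-15,-9,-1,0,0,-1.1,36,-15,-9,-1,0,0,-1.1,36,-15,-9,-1,0,0,-1.1,36,-15,-9,-1,0,0,-1.1,36,-15,-9,-1,0,0,-1.1,36,-15,-9,-1]'

```text
time: 0.95
tool_pos: [0.4569, -0.2845, 0.2957]
ee_rot: [-3.141, 0.0, 1.381]
wrist_force: [0.6, -0.0, -0.3]
width: 0.0936
finger_force: 0.0
```

```bash
cat >> h.py <<'E'
def delta(p,yaw,tilt=0):
    """rows for target TCP p, tool yaw, tilt (tray latch edge up by tilt)"""
    o=robot.get_obs(); Rn=rot(o['ee_rot']); Rt=target(yaw,tilt)
    rv=R.from_matrix(Rn.T@Rt).as_rotvec(); t=Rn.T@(np.array(p)-o['tool_pos'])*100
    print('t',round(o['time'],2),'pos',o['tool_pos'].round(4),'F',o['wrist_force'].round(1),'w',round(o['width'],4),'DELTA',rv.round(3),t.round(2))
def target(yaw,tilt=0):
    return R.from_euler('xyz',[np.pi,0,yaw]).as_matrix()@R.from_rotvec([-tilt,0,0]).as_matrix()
E
python3 - <<'E'
from h import *
delta([.57,-.16,.33],1.727)
s=snap('wrist');save(s,'w0');print(s['T_tool_cam'].round(3) if hasattr(s['T_tool_cam'],'round') else s['T_tool_cam'],s['fov_y'],s['oc'],s['Rc'][:,2])
E
```

```text
t 0.95 pos [ 0.4569 -0.2845  0.2957] F [ 0.6 -0.  -0.3] w 0.0936 DELTA [-0.     0.    -0.346] [14.35  8.77 -3.44]
[[ 0.001  0.966  0.258  0.074]
 [ 1.    -0.001 -0.001  0.   ]
 [-0.     0.258 -0.966 -0.179]
 [ 0.     0.     0.     1.   ]] 70.79269709448083 [ 0.47137973 -0.21157067  0.47424518] [0.04801982 0.25311517 0.96624366]
```

```bash
python3 - <<'E'
from h import *
delta([.52,.03,.33],1.6)
E
```

```text
t 1.0 pos [ 0.4625 -0.2795  0.2972] F [1.5 2.1 0. ] w 0.094 DELTA [ 0.006 -0.003 -0.21 ] [31.49  0.12 -3.15]
```

move_arm --deltas '[0,0,-0.2,31,0,-3,-1,0,0,-0.2,31,0,-3,-1,0,0,-0.2,31,0,-3,-1,0,0,-0.2,31,0,-3,-1,0,0,-0.2,31,0,-3,-1,0,0,-0.2,31,0,-3,-1,0,0,-0.2,31,0,-3,-1,0,0,-0.2,31,0,-3,-1]'

```text
time: 1.8
tool_pos: [0.5152, 0.0194, 0.3251]
ee_rot: [-3.141, 0.0, 1.581]
wrist_force: [-0.3, -0.8, 0.3]
width: 0.0939
finger_force: 0.0
```

```bash
python3 - <<'E'
from h import *
s=snap('wrist');s=snap('wrist');save(s,'w1');o=robot.get_obs();print(o['tool_pos'],o['ee_rot'],s['oc'])
import pickle;pickle.dump(s,open('w1.pkl','wb'))
E
```

```text
[0.5149791  0.01706659 0.32491138] [-3.14059730e+00  9.81768176e-04  1.57685984e+00] [0.51501376 0.09234793 0.50348962]
```

View pics/w1.png

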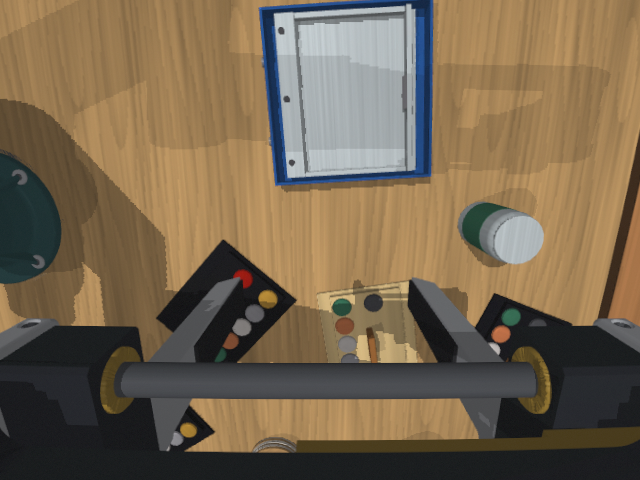

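The case spans about x 262–432, y 0–185. The lip strip with its screws lies at x≈275–298 and the far wall at x≈409. The tray is below it at (370,320). Next I measure these using the depth channel.

```bash
python3 - <<'E'
from h import *
import pickle; s=pickle.load(open('w1.pkl','rb'))
im=s['image']; hsv=cv2.cvtColor(im,cv2.COLOR_RGB2HSV)
b=cv2.inRange(hsv,(105,110,30),(130,255,255)); b[200:]=0; b[:,:250]=0; b[:,450:]=0
c=cv2.convexHull(np.vstack([k for k in cv2.findContours(b,0,2)[0] if cv2.contourArea(k)>30]))
q=cv2.approxPolyN(c,4)[0] if hasattr(cv2,'approxPolyN') else None
print(q.tolist()); P=onplane(s,q,.032)[:,:2]; print((P*1000).round(1).tolist(),cv2.minAreaRect((onplane(s,c[:,0],.032)[:,:2]*1000).astype(np.float32)))
for row in (60,90,140):
    us=np.arange(262,440,3); W=bydepth(s,[(u,row) for u in us]); g=cv2.cvtColor(im,cv2.COLOR_RGB2GRAY)[row,us]
    print(row,[(int(u),round(w[0]*1000),round(w[1]*1000),round(w[2]*1000),int(x)) for u,w,x in zip(us,W,g)])
print('table',bydepth(s,[(200,100),(500,100),(240,200)])[:,2])
E
```

```text
[[431, 176], [275, 185], [259, 7], [433, -5]]
[[660.1, 68.4], [445.5, 54.1], [431.3, 272.0], [645.3, 287.7]] ((544.9264526367188, 170.2413330078125), (214.63063049316406, 218.408447265625), 3.8468785285949707)
60 [(262, 432, 214, 23, 138), (265, 437, 212, 32, 70), (268, 438, 216, 15, 40), (271, 441, 218, 6, 45), (274, 445, 218, 7, 46), (277, 449, 218, 5, 120), (280, 456, 211, 36, 180), (283, 515, 92, 503, 183), (286, 464, 211, 35, 180), (289, 468, 211, 36, 173), (292, 472, 211, 36, 181), (295, 475, 211, 35, 177), (298, 478, 215, 21, 112), (301, 482, 214, 22, 175), (304, 486, 215, 20, 179), (307, 490, 215, 21, 180), (310, 494, 214, 22, 178), (313, 498, 215, 22, 177), (316, 501, 215, 21, 179), (319, 505, 214, 22, 177), (322, 509, 215, 21, 179), (325, 513, 214, 23, 176), (328, 517, 215, 21, 177), (331, 521, 215, 21, 176), (334, 525, 215, 22, 181), (337, 529, 215, 22, 171), (340, 533, 215, 22, 174), (343, 537, 215, 21, 178), (346, 540, 215, 21, 174), (349, 544, 215, 22, 174), (352, 548, 215, 22, 193), (355, 552, 215, 21, 190), (358, 556, 215, 23, 188), (361, 560, 215, 21, 184), (364, 564
[... 3096 characters left out ...]
 115, 21, 166), (367, 572, 115, 20, 172), (370, 575, 115, 22, 172), (373, 580, 115, 22, 167), (376, 584, 115, 22, 169), (379, 588, 115, 21, 169), (382, 592, 115, 22, 169), (385, 596, 115, 21, 168), (388, 600, 116, 21, 164), (391, 604, 116, 22, 166), (394, 608, 116, 23, 170), (397, 612, 116, 23, 166), (400, 616, 116, 22, 165), (403, 621, 116, 22, 165), (406, 623, 115, 31, 107), (409, 625, 115, 37, 169), (412, 633, 116, 22, 148), (415, 641, 117, 5, 124), (418, 646, 117, 4, 68), (421, 650, 117, 5, 68), (424, 652, 117, 11, 47), (427, 653, 116, 25, 44), (430, 655, 116, 31, 67), (433, 669, 118, -1, 124), (436, 673, 118, -1, 129), (439, 677, 118, 0, 122)]
table [-0.0021627  -0.00040255 -0.00032013]
```

The case centre is at about (0.545, 0.170), yaw 0.067. The floor is at z≈0.022 and the liner is shifted about −2 mm in x. Now to the tray.

```bash
python3 - <<'E'
from h import *
delta([.59,-.215,.2],1.727)
E
```

```text
t 1.9 pos [0.515  0.0171 0.3249] F [-0.4 -0.7 -0.2] w 0.0942 DELTA [-0.001  0.001 -0.15 ] [-23.24   7.37  12.51]
```

move_arm --deltas '[0,0,-0.15,-23.2,7.4,12.5,-0.3,0,0,-0.15,-23.2,7.4,12.5,-0.3,0,0,-0.15,-23.2,7.4,12.5,-0.3,0,0,-0.15,-23.2,7.4,12.5,-0.3,0,0,-0.15,-23.2,7.4,12.5,-0.3,0,0,-0.15,-23.2,7.4,12.5,-0.3,0,0,-0.15,-23.2,7.4,12.5,-0.3,0,0,-0.15,-23.2,7.4,12.5,-0.3]'

```text
time: 2.7
tool_pos: [0.5896, -0.2151, 0.1999]
ee_rot: [-3.14, -0.001, 1.724]
wrist_force: [1.0, 0.6, 0.1]
width: 0.061
finger_force: 0.0
```

```bash
python3 - <<'E'
from h import *
s=snap('wrist');s=snap('wrist');save(s,'w2');o=robot.get_obs();print(o['tool_pos'],o['ee_rot'],o['width'])
import pickle;pickle.dump(s,open('w2.pkl','wb'))
E
```

```text
[ 0.59059513 -0.21346062  0.20188731] [3.13992997e+00 8.57777817e-04 1.72729192e+00] 0.06102264552101193
```

View pics/w2.png

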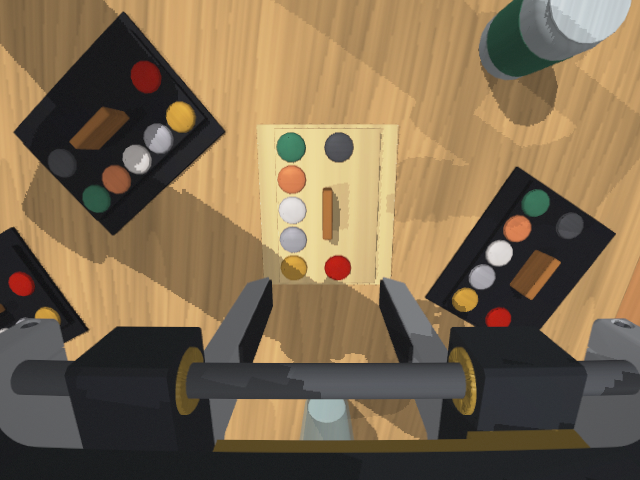

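The tray is clearly seen: corners near (258,125), (398,125), (393,284) and (268,284), with the fin at (327,214). There are no caps beside the fin along its closing line.

```bash
python3 - <<'E'
from h import *
import pickle; s=pickle.load(open('w2.pkl','rb'))
uv=np.array([(u,v) for v in range(110,300) for u in range(245,410)]); W=bydepth(s,uv)
f=W[(W[:,2]>.04)&(W[:,2]<.06)&(uv[:,0]>300)&(uv[:,0]<350)&(uv[:,1]>170)&(uv[:,1]<255)]
print('fin',len(f),f.mean(0),cv2.minAreaRect((f[:,:2]*1000).astype(np.float32)),f[:,2].max())
hsv=cv2.cvtColor(s['image'],cv2.COLOR_RGB2HSV)
b=W[(W[:,2]>.010)&(W[:,2]<.03)]
print('board',len(b),cv2.minAreaRect((b[:,:2]*1000).astype(np.float32)),np.median(b[:,2]))
print(bydepth(s,[(370,150),(392,200),(262,200),(420,200)]).round(4).tolist())
P=onplane(s,[(258,125),(398,125)],.005);print(P, np.degrees(np.arctan2(*(P[1]-P[0])[[1,0]])))
print(onplane(s,[(324,189),(330,188),(324,238),(331,239)],.05))
E
```

```text
fin 492 [ 0.58976528 -0.1948096   0.048985  ] ((590.0032958984375, -195.57064819335938), (9.115653038024902, 49.3884162902832), 8.87128734588623) 0.05160680371839155
board 14989 ((589.6637573242188, -195.6947021484375), (110.53937530517578, 168.4740447998047), 8.965849876403809) 0.013727692801501601
[[0.6242, -0.1264, 0.0137], [0.6596, -0.1748, 0.0041], [0.5168, -0.1973, 0.0041], [0.6921, -0.1704, -0.0015]]
[[ 0.50402117 -0.11921883  0.005     ]
 [ 0.64965861 -0.09628288  0.005     ]] 8.94981145557373
[[ 0.58251348 -0.17054468  0.05      ]
 [ 0.58809331 -0.16869755  0.05      ]
 [ 0.59002616 -0.21866589  0.05      ]
 [ 0.59712847 -0.21859523  0.05      ]]
```

```bash
python3 - <<'E'
from h import *
delta([.590,-.1955,.0215],1.7265)
E
```

```text
t 2.8 pos [ 0.5906 -0.2135  0.2019] F [ 0.   0.5 -0.6] w 0.061 DELTA [0.002 0.001 0.001] [ 1.8   0.19 18.04]
```

move_arm --deltas '[0,0,0,1.8,0.15,5,0.36,0,0,0,1.8,0.15,10,0.36,0,0,0,1.8,0.15,14,0.36,0,0,0,1.8,0.15,15.5,0.36,0,0,0,1.8,0.15,16,0.36,0,0,0,1.8,0.15,16,0.36]'

```text
time: 3.4
tool_pos: [0.5906, -0.1954, 0.0425]
ee_rot: [3.139, 0.002, 1.728]
wrist_force: [-0.3, -0.1, -0.0]
width: 0.03
finger_force: 0.0
```

```bash
python3 - <<'E'
from h import *
o=[robot.get_obs()]
s=snap('wrist');save(s,'w3');
for i in range(3):
    o.append(robot.get_obs()); robot.snapshot('wrist')
print([x['tool_pos'].round(4).tolist() for x in o],o[-1]['wrist_force'],o[-1]['width'])
delta([.590,-.1955,.0215],1.7265)
E
```

```text
[[0.5906, -0.1954, 0.0425], [0.5913, -0.1959, 0.0435], [0.5916, -0.1961, 0.044], [0.5915, -0.1962, 0.0439]] [0.64093924 0.02779031 0.44055203] 0.030202352699703526
t 3.6 pos [ 0.5913 -0.1962  0.0436] F [1.  0.2 0.1] w 0.0299 DELTA [0.005 0.003 0.001] [ 0.09 -0.13  2.2 ]
```

View pics/w3.png

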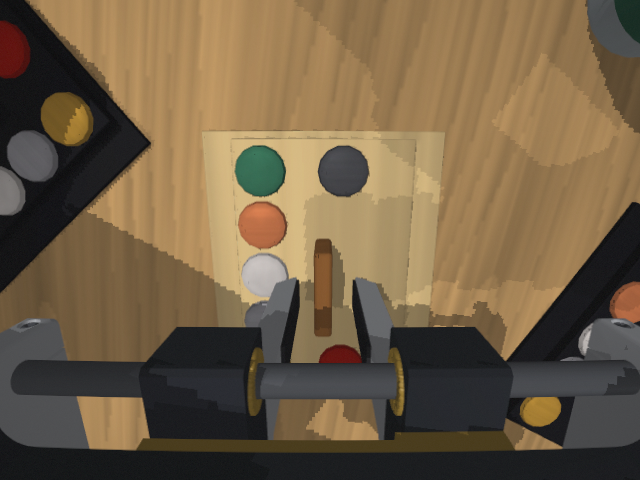

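The fingers straddle the fin at (323,288), centred to within 1–2 mm. I'll descend and grip.

move_arm --deltas '[0,0,0,0,0,1.2,0.36,0,0,0,0,0,2.2,0.36,0,0,0,0,0,2.2,0.36,0,0,0,0,0,2.2,1,0,0,0,0,0,2.2,1,0,0,0,0,0,2.2,1,0,0,0,0,0,2.2,1]'

```text
time: 4.3
tool_pos: [0.5896, -0.1955, 0.0187]
ee_rot: [3.141, 0.0, 1.728]
wrist_force: [-0.2, 0.3, -0.7]
width: 0.0097
finger_force: 30.0
```

```bash
python3 - <<'E'
from h import *
delta([.590,-.1955,.0215],1.7265)
E
```

```text
t 4.3 pos [ 0.5896 -0.1955  0.0187] F [-0.2  0.3 -0.7] w 0.0097 DELTA [0.    0.    0.001] [-0.01  0.04 -0.28]
```

move_arm --deltas '[0,0,0,0,0,-1.5,1,0,0,0,0,0,-4,1,0,0,0,0,0,-7,1,0,0,0,0,0,-10,1,0,0,0,0,0,-12,1,0,0,0,0,0,-12.5,1,0,0,0,0,0,-12.5,1,0,0,0,0,0,-12.5,1]'

```text
time: 5.1
tool_pos: [0.5886, -0.195, 0.1418]
ee_rot: [-3.139, -0.001, 1.728]
wrist_force: [-0.5, -0.3, -2.4]
width: 0.0097
finger_force: 30.0
```

```bash
python3 - <<'E'
from h import *
delta([.5586,.1709,.12],1.638,.17)
E
```

```text
t 5.1 pos [ 0.5886 -0.195   0.1418] F [-0.5 -0.3 -2.4] w 0.0097 DELTA [-0.172 -0.009  0.089] [36.6   2.76  2.23]
```

move_arm --deltas '[-0.02,0,0.01,3,0.2,0,1,-0.06,-0.003,0.03,7.5,0.6,0,1,-0.1,-0.005,0.05,12.5,1,0,1,-0.14,-0.007,0.07,17.5,1.4,0,1,-0.172,-0.008,0.089,22.5,1.8,0.5,1,-0.172,-0.008,0.089,27.5,2.2,0.5,1,-0.172,-0.008,0.089,32.5,2.5,0.5,1,-0.172,-0.008,0.089,36.6,2.75,0.5,1]'

```text
time: 5.9
tool_pos: [0.5571, 0.1727, 0.136]
ee_rot: [2.974, 0.0, 1.64]
wrist_force: [-0.0, -1.0, -3.3]
width: 0.0097
finger_force: 30.0
```

```bash
python3 - <<'E'
from h import *
for i in range(5): robot.snapshot('wrist')
s=snap('wrist');save(s,'w4')
import pickle;pickle.dump(s,open('w4.pkl','wb'))
delta([.5586,.1709,.085],1.638,.17)
print(robot.get_obs()['wrist_torque'])
E
```

```text
t 6.2 pos [0.5588 0.1694 0.1369] F [-0.2  1.4 -2.8] w 0.0101 DELTA [-0.001  0.002 -0.   ] [ 0.16 -0.88  5.11]
[-0.06663271  0.04022108 -0.02748893]
```

View pics/w4.png

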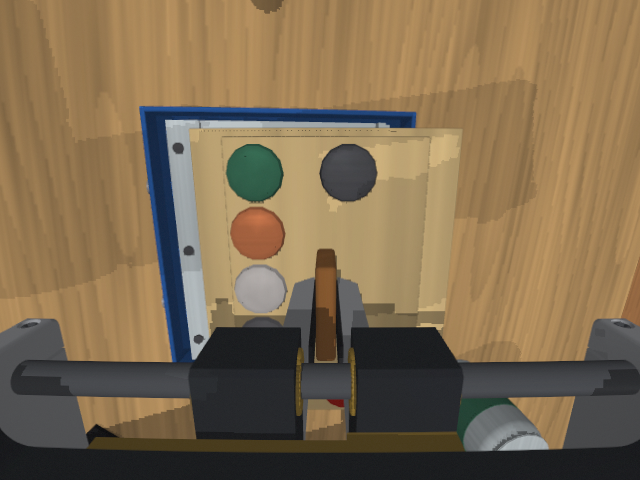

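The tilted tray is held over the case. Its +y edge is at row ~129 and the case's +y rim at row ~109. I'll compare both in case coordinates from this one picture.

```bash
cat >> h.py <<'E'
C=np.array([.545,.170]);ex=np.array([np.cos(.067),np.sin(.067)]);ey=np.array([-ex[1],ex[0]])
def tocase(P): P=np.atleast_2d(P); return np.c_[(P[:,:2]-C)@ex,(P[:,:2]-C)@ey,P[:,2]]*1000
E
python3 - <<'E'
from h import *
import pickle; s=pickle.load(open('w4.pkl','rb'))
uv=np.array([(u,v) for v in range(95,320) for u in range(135,480)]); W=tocase(bydepth(s,uv)); o=robot.get_obs()
print('tcp case',tocase(o['tool_pos']))
z=W[:,2]
rim=W[(z>28)&(z<34.5)&(abs(W[:,0])<50)&(W[:,1]>90)]; print('rim y max',np.percentile(rim[:,1],[2,50,98]))
for a in(-80,-40,0,40):
    r=rim[abs(rim[:,0]-a)<8]; print(a, len(r) and np.percentile(r[:,1],[5,95]))
t=W[(z>75)&(z<150)]
for a in(-50,-20,20,50):
    r=t[abs(t[:,0]-a)<8]; print('tray',a,len(r) and r[:,1].max().round(1))
lip=W[(z>30)&(z<42)&(W[:,0]<-50)&(W[:,0]>-95)];
for b in(20,50,80):
    r=lip[abs(lip[:,1]-b)<5]; print('lip',b,len(r) and np.percentile(r[:,0],[2,98]),len(r) and np.median(r[:,2]))
    r=t[abs(t[:,1]-b)<5]; print('hook',b,r[:,0].min() if len(r) else 0, r[:,2].min() if len(r) else 0)
lo=W[(z>28)&(z<42)&(W[:,0]<-90)]
for b in(20,50,80):
    r=lo[abs(lo[:,1]-b)<5]; print('outer',b,r[:,0].min() if len(r) else 0)
E
```

```text
tcp case [[ 13.69166655  -1.56074792 136.89114045]]
rim y max [ 95.74039981 100.32870347 110.37461918]
-80 0
-40 [ 95.61319839 109.4859287 ]
0 [ 96.06498667 110.22157393]
40 [ 96.6472536  110.34052164]
tray -50 88.9
tray -20 88.7
tray 20 88.8
tray 50 89.0
lip 20 [-88.82906235 -72.72924449] 35.34800822519368
hook 20 -57.49490810692765 107.69203268085673
lip 50 [-88.97345121 -72.99791797] 35.33382503412158
hook 50 -57.574991111693265 108.47254648163063
lip 80 [-88.62613465 -73.35785507] 35.527378402797986
hook 80 -57.94200017404687 108.76401282359843
outer 20 -107.3328032012254
outer 50 -107.55377090293742
outer 80 -107.65008312290627
```

move_arm --deltas '[0,0,0,0.1,-0.26,1.5,1,0,0,0,0.1,-0.6,3.5,1,0,0,0,0.1,-0.94,5.5,1,0,0,0,0.1,-1.15,6.7,1,0,0,0,0.1,-1.25,7.3,1,0,0,0,0.1,-1.3,7.59,1,0,0,0,0.1,-1.3,7.59,1,0,0,0,0.1,-1.3,7.59,1]'

```text
time: 7.0
tool_pos: [0.5603, 0.1715, 0.0626]
ee_rot: [2.967, 0.0, 1.638]
wrist_force: [-1.1, -1.3, -2.1]
width: 0.0097
finger_force: 30.0
```

```bash
cat >> h.py <<'E'
def st(n=3):
    f=[];p=[];m=[]
    for i in range(n):
        robot.snapshot('top'); o=robot.get_obs(); p.append(tocase(o['tool_pos'])[0]); f.append(o['wrist_force']); m.append(o['wrist_torque']); r=rot(o['ee_rot'])
    f=np.mean(f,0); a=np.arctan2(r[2,1],-r[2,2])
    print('t',round(o['time'],2),'tcp case mm',np.mean(p,0).round(1),'F case',round(f[:2]@ex,1),round(f[:2]@ey,1),round(f[2],1),'M',np.mean(m,0).round(2),'tilt',round(a,3),'yaw',round(np.arctan2(r[1,0],r[0,0])-np.pi/2-.067,4))
E
python3 -c "
from h import *
st(4)"
```

```text
t 7.2 tcp case mm [15.2  0.6 62.5] F case 0.3 0.2 -3.0 M [-0.06  0.11 -0.02] tilt 0.174 yaw 0.0009
```

move_arm --deltas '[0,0,0,0,-0.03,0.2,1,0,0,0,0,-0.05,0.3,1,0,0,0,0,-0.07,0.4,1,0,0,0,0,-0.085,0.5,1,0,0,0,0,-0.1,0.6,1,0,0,0,0,-0.1,0.6,1]'

```text
time: 7.8
tool_pos: [0.5594, 0.1714, 0.055]
ee_rot: [2.97, 0.0, 1.639]
wrist_force: [0.4, 0.7, -2.5]
width: 0.0092
finger_force: 30.0
```

```bash
python3 -c "
from h import *
st(3)"
```

```text
t 7.95 tcp case mm [14.6  0.5 55.2] F case -0.6 0.3 -2.8 M [-0.07  0.12  0.01] tilt 0.172 yaw 0.0007
```

Near the predicted floor now. Stepping down 0.5 mm per row.

move_arm --deltas '[0,0,0,0,-0.01,0.05,1,0,0,0,0,-0.02,0.1,1,0,0,0,0,-0.025,0.15,1,0,0,0,0,-0.03,0.2,1,0,0,0,0,-0.03,0.2,1]'

```text
time: 8.45
tool_pos: [0.5596, 0.1715, 0.0535]
ee_rot: [2.969, 0.0, 1.639]
wrist_force: [-0.6, 0.1, -1.2]
width: 0.0098
finger_force: 30.0
```

```bash
python3 -c "
from h import *
st(2)"
```

```text
t 8.55 tcp case mm [14.7  0.5 53.5] F case -0.8 -0.1 -1.1 M [-0.11  0.28 -0.02] tilt 0.172 yaw 0.0008
```

Floor contact at TCP z≈53.5, so the floor is at ~21.7 mm. I'll lift 0.8 mm and slide toward the stop.

move_arm --deltas '[0,0,0,0,0.014,-0.08,1,0,0,0,0,-0.28,-0.13,1,0,0,0,0,-0.58,-0.18,1,0,0,0,0,-0.87,-0.23,1,0,0,0,0,-1.17,-0.28,1,0,0,0,0,-1.46,-0.33,1,0,0,0,0,-1.61,-0.36,1,0,0,0,0,-1.61,-0.36,1]'

```text
time: 9.35
tool_pos: [0.5429, 0.1703, 0.0541]
ee_rot: [2.969, 0.0, 1.639]
wrist_force: [0.5, -0.5, -2.7]
width: 0.0093
finger_force: 30.0
```

```bash
python3 -c "
from h import *
st(3)"
```

```text
t 9.5 tcp case mm [-1.8  0.5 54.2] F case 0.3 -0.0 -2.9 M [-0.05  0.1  -0.  ] tilt 0.172 yaw 0.0007
```

move_arm --deltas '[0,0,0,0,-0.1,-0.017,1,0,0,0,0,-0.2,-0.034,1,0,0,0,0,-0.3,-0.05,1,0,0,0,0,-0.4,-0.068,1,0,0,0,0,-0.45,-0.076,1,0,0,0,0,-0.45,-0.076,1]'

```text
time: 10.1
tool_pos: [0.5385, 0.17, 0.054]
ee_rot: [2.97, 0.0, 1.639]
wrist_force: [1.1, 0.5, -2.2]
width: 0.0101
finger_force: 30.0
```

```bash
python3 -c "
from h import *
st(3)"
```

```text
t 10.25 tcp case mm [-6.4  0.5 54.1] F case 0.1 0.1 -3.0 M [-0.07  0.09 -0.01] tilt 0.172 yaw 0.0007
```

move_arm --deltas '[0,0,0,0,-0.05,-0.008,1,0,0,0,0,-0.1,-0.017,1,0,0,0,0,-0.15,-0.025,1,0,0,0,0,-0.2,-0.034,1,0,0,0,0,-0.2,-0.034,1]'

```text
time: 10.75
tool_pos: [0.5368, 0.1699, 0.0542]
ee_rot: [2.969, 0.0, 1.638]
wrist_force: [0.8, 0.7, -4.0]
width: 0.0099
finger_force: 30.0
```

```bash
python3 -c "
from h import *
st(3)"
```

```text
t 10.9 tcp case mm [-8.2  0.4 54.2] F case 0.6 0.4 -2.8 M [-0.08 -0.12 -0.03] tilt 0.173 yaw 0.0006
```

move_arm --deltas '[0,0,0,0,-0.05,-0.008,1,0,0,0,0,-0.08,-0.014,1,0,0,0,0,-0.08,-0.014,1]'

```text
time: 11.2
tool_pos: [0.5367, 0.1699, 0.0544]
ee_rot: [2.967, 0.0, 1.638]
wrist_force: [4.0, -0.0, -4.8]
width: 0.0095
finger_force: 30.0
```

```bash
python3 -c "
from h import *
st(3)"
```

```text
t 11.35 tcp case mm [-8.3  0.4 54.4] F case 4.1 -0.4 -4.7 M [-0.07 -0.96 -0.06] tilt 0.174 yaw 0.0007
```

Stop felt at TCP x≈−8.2, where the vision estimate put it, so the tray is home. Now I rotate the tray down about the hook edge, keeping a light push.

move_arm --deltas '[0.016,0,0,0,0.016,0.12,1,0.031,0,0,0,0.032,0.24,1,0.046,0,0,0,0.048,0.36,1,0.062,0,0,0,0.064,0.49,1,0.078,0,0,0,0.08,0.61,1,0.093,0,0,0,0.096,0.73,1,0.093,0,0,0,0.096,0.73,1]'

```text
time: 12.05
tool_pos: [0.5389, 0.17, 0.0475]
ee_rot: [3.062, 0.0, 1.638]
wrist_force: [4.8, 0.3, -1.9]
width: 0.0096
finger_force: 30.0
```

```bash
python3 -c "
from h import *
st(3)
s=snap('wrist');save(s,'w5')
import pickle;pickle.dump(s,open('w5.pkl','wb'))"
```

```text
t 12.2 tcp case mm [-6.1  0.5 47.6] F case 5.1 -0.9 -2.3 M [-0.06 -1.15 -0.06] tilt 0.081 yaw 0.0007
```

View pics/w5.png

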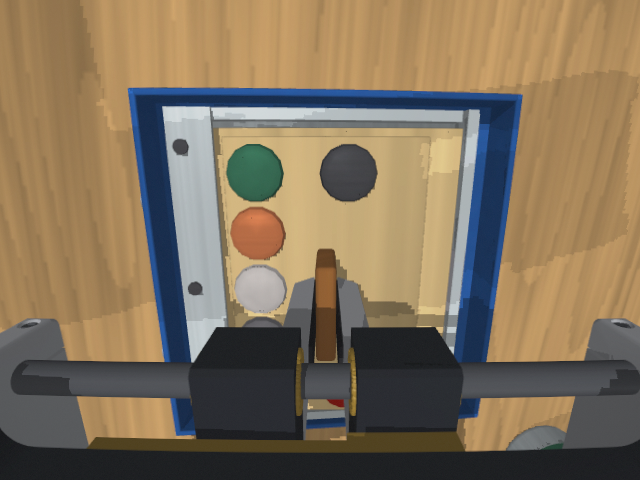

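The tray is inside all the walls: its hook edge is under the lip (x≈215) and its latch edge (x≈460) is inside the far wall. I'll release, rise, and close the fingers for pressing.

move_arm --deltas '[0,0,0,0,0,0,0.5,0,0,0,0,0,0,0.4,0,0,0,0,0,0,0.4,0,0,0,0,0,-2,0.4,0,0,0,0,0,-4.5,0.4,0,0,0,0,0,-5,1,0,0,0,0,0,-5,1,0,0,0,0,0,-5,1]'

```text
time: 13.05
tool_pos: [0.5332, 0.1696, 0.0957]
ee_rot: [3.065, 0.001, 1.639]
wrist_force: [-0.6, -0.2, -0.3]
width: 0.0076
finger_force: 0.0
```

```bash
python3 - <<'E'
from h import *
import pickle
st(2)
s=snap('wrist');save(s,'w6');print(robot.get_obs()['width'])
uv=np.array([(u,v) for v in range(95,330) for u in range(150,500)]); W=tocase(bydepth(s,uv)); 
b=W[(W[:,1]>55)&(W[:,1]<82)&(abs(W[:,0])<75)]
for a in(-60,-20,35,43,48,60,66):
    r=b[abs(b[:,0]-a)<2]; print(a,len(r) and np.median(r[:,2]).round(1))
# press point at tilt .075
a=.075; hk=np.array([-79.2,22.2]); P=hk+118*np.array([np.cos(a),np.sin(a)])+14*np.array([-np.sin(a),np.cos(a)]); print('press',P)
w=C+ex*P[0]/1000+ey*.0005
delta([*w,P[1]/1000+.015],1.638,0)
E
```

```text
t 13.15 tcp case mm [-12.    0.3  95.2] F case 0.3 -0.4 -0.1 M [-0.02 -0.05  0.  ] tilt 0.076 yaw 0.0007
0.000444777076317724
-60 36.6
-20 40.0
35 44.0
43 44.5
48 44.8
60 36.8
66 37.3
press [37.41926464 45.00234891]
t 13.2 pos [0.5331 0.1695 0.0952] F [-0.5 -0.2 -0.1] w 0.0004 DELTA [0.076 0.001 0.001] [0.02 4.65 3.89]
```

move_arm --deltas '[0.03,0,0,0,2.5,0,1,0.076,0,0,0,4.6,1,1,0.076,0,0,0,4.65,3,1,0.076,0,0,0,4.65,3.9,1,0.076,0,0,0,4.65,3.9,1]'

```text
time: 13.7
tool_pos: [0.5812, 0.1726, 0.0585]
ee_rot: [-3.139, 0.001, 1.639]
wrist_force: [-0.5, 0.5, -0.5]
width: 0.0007
finger_force: 0.0
```

```bash
python3 -c "
from h import *
st(3)"
```

```text
t 13.85 tcp case mm [37.7  0.5 61.4] F case 0.7 0.2 0.7 M [-0.03 -0.1   0.01] tilt 0.004 yaw 0.001
```

move_arm --deltas '[0,0,0,0,0,0.7,1,0,0,0,0,0,1.3,1,0,0,0,0,0,1.5,1,0,0,0,0,0,1.6,1,0,0,0,0,0,1.7,1,0,0,0,0,0,1.8,1,0,0,0,0,0,1.8,1]'

```text
time: 14.55
tool_pos: [0.5832, 0.1731, 0.044]
ee_rot: [3.139, 0.0, 1.639]
wrist_force: [-2.7, -0.3, 3.6]
width: 0.0005
finger_force: 1.4
```

```bash
python3 -c "
from h import *
st(2)"
```

```text
t 14.65 tcp case mm [38.4  0.5 44. ] F case -2.2 0.2 2.3 M [-0.1   0.37 -0.04] tilt 0.003 yaw 0.0008
```

Contact at z 44, at a gentle 2–3 N. Pressing on at 1 mm per row.

move_arm --deltas '[0,0,0,0,0,0.1,1,0,0,0,0,0,0.2,1,0,0,0,0,0,0.3,1,0,0,0,0,0,0.4,1,0,0,0,0,0,0.4,1]'

```text
time: 15.15
tool_pos: [0.5835, 0.173, 0.0391]
ee_rot: [3.139, 0.0, 1.639]
wrist_force: [0.1, 0.7, 0.3]
width: 0.0007
finger_force: 0.0
```

```bash
python3 -c "
from h import *
st(2)"
```

```text
t 15.25 tcp case mm [38.5  0.4 39.2] F case -0.3 0.1 0.8 M [-0.   -0.08 -0.01] tilt 0.003 yaw 0.0007
```

move_arm --deltas '[0,0,0,0,0,0.1,1,0,0,0,0,0,0.2,1,0,0,0,0,0,0.25,1,0,0,0,0,0,0.3,1,0,0,0,0,0,0.35,1,0,0,0,0,0,0.35,1]'

```text
time: 15.85
tool_pos: [0.5834, 0.173, 0.0367]
ee_rot: [3.138, 0.0, 1.639]
wrist_force: [-1.8, -0.5, 2.8]
width: 0.0005
finger_force: 1.6
```

```bash
python3 -c "
from h import *
st(2)"
```

```text
t 15.95 tcp case mm [38.5  0.5 36.7] F case -1.7 -0.5 3.8 M [-0.14  0.29  0.02] tilt 0.003 yaw 0.0008
```

move_arm --deltas '[0,0,0,0,0,0.05,1,0,0,0,0,0,0.1,1,0,0,0,0,0,0.15,1,0,0,0,0,0,0.15,1]'

```text
time: 16.35
tool_pos: [0.5834, 0.1731, 0.0366]
ee_rot: [3.138, 0.0, 1.639]
wrist_force: [-5.4, -1.5, 10.3]
width: 0.0006
finger_force: 4.8
```

```bash
python3 -c "
from h import *
st(2)"
```

```text
t 16.45 tcp case mm [38.5  0.5 36.6] F case -4.8 -1.0 9.1 M [-0.21  0.78  0.01] tilt 0.004 yaw 0.0008
```

Rigid at 36.6 mm, so the tray is seated. I'll retreat up and toward the lip side and check.

move_arm --deltas '[0,0,0,0,0,-0.5,1,0,0,0,0,0,-3,1,0,0,0,0,0,-7,1,0,0,0,-3,-2,-11,1,0,0,0,-7,-3,-15,1,0,0,0,-11,-4,-16,1,0,0,0,-11,-4,-16,1,0,0,0,-11,-4,-16,1]'

```text
time: 17.25
tool_pos: [0.5508, 0.0599, 0.1949]
ee_rot: [3.137, -0.0, 1.636]
wrist_force: [-0.4, 0.4, -1.5]
width: 0.0003
finger_force: 0.0
```

```bash
python3 - <<'E'
from h import *
st(3)
s=snap('wrist');save(s,'w7')
uv=np.array([(u,v) for v in range(0,330) for u in range(100,550)]); W=tocase(bydepth(s,uv))
for y0,y1 in((55,85),(-20,20),(-85,-55)):
    b=W[(W[:,1]>y0)&(W[:,1]<y1)]
    print(y0,[(a,np.median(r[:,2]).round(1)) for a in range(-76,80,4) if len(r:=b[abs(b[:,0]-a)<1.5])])
E
```

```text
t 17.4 tcp case mm [  -2.1 -108.8  193.2] F case -0.1 0.3 -0.4 M [-0.04 -0.09  0.  ] tilt 0.0 yaw 0.002
55 [(-76, np.float64(35.4)), (-72, np.float64(35.2)), (-68, np.float64(35.1)), (-64, np.float64(27.1)), (-60, np.float64(27.0)), (-56, np.float64(36.3)), (-52, np.float64(39.6)), (-48, np.float64(40.1)), (-44, np.float64(40.5)), (-40, np.float64(40.4)), (-36, np.float64(40.3)), (-32, np.float64(39.2)), (-28, np.float64(36.0)), (-24, np.float64(35.7)), (-20, np.float64(35.7)), (-16, np.float64(35.8)), (-12, np.float64(35.7)), (-8, np.float64(35.7)), (-4, np.float64(38.4)), (0, np.float64(40.1)), (4, np.float64(40.4)), (8, np.float64(40.6)), (12, np.float64(40.3)), (16, np.float64(40.0)), (20, np.float64(38.6)), (24, np.float64(35.7)), (28, np.float64(35.7)), (32, np.float64(35.6)), (36, np.float64(35.7)), (40, np.float64(35.6)), (44, np.float64(35.7)), (48, np.float64(35.6)), (52, np.float64(26.6)), (56, np.float64(26.7)), (60, np.float64(26.7)), (64, np.float64(26.8)), (68, np.float64(26.9)), (72, np.float64(25.9)), (76, np.float64(37.6))]
-20 [(-76, np.float64(35.1)), (-72, np.flo
[... 1167 characters left out ...]
 (-36, np.float64(40.3)), (-32, np.float64(39.9)), (-28, np.float64(36.4)), (-24, np.float64(36.1)), (-20, np.float64(36.2)), (-16, np.float64(36.1)), (-12, np.float64(36.1)), (-8, np.float64(36.3)), (-4, np.float64(39.3)), (0, np.float64(40.4)), (4, np.float64(41.0)), (8, np.float64(41.0)), (12, np.float64(41.0)), (16, np.float64(41.0)), (20, np.float64(39.8)), (24, np.float64(35.7)), (28, np.float64(35.9)), (32, np.float64(35.9)), (36, np.float64(36.0)), (40, np.float64(35.9)), (44, np.float64(35.9)), (48, np.float64(36.0)), (52, np.float64(27.6)), (56, np.float64(27.0)), (60, np.float64(26.7)), (64, np.float64(26.9)), (68, np.float64(26.9)), (72, np.float64(23.6)), (76, np.float64(38.0))]
```

View pics/w7.png

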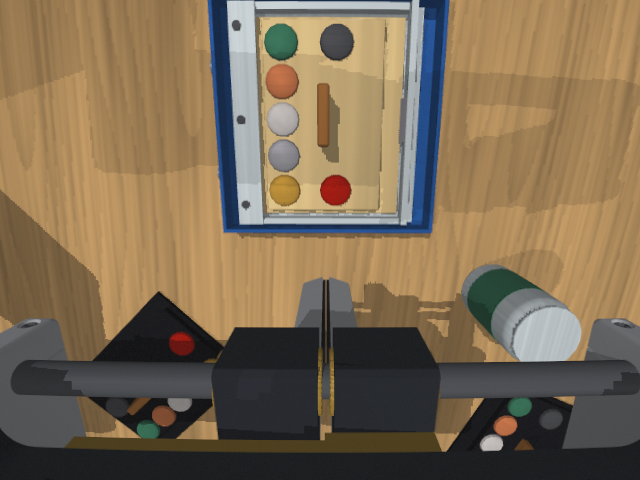

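The tray lies flat in the case. Its board is at 35.7 mm all over, its fin is at (323,115), and the catch is out over the latch edge at (403,110). The can has not moved, and nothing touches the tray.

```bash
python3 -c "
from h import *
print(robot.close_job())"
```

```text
the job is handed in; nothing more can be done
None
```

The tray is fitted and handed in: hook edge under the lip and home at the stop, lying flat with the catch over its latch edge, at about 17.5 s and at most about 11 N measured at the wrist; the gripper is clear, and the bystanders were never touched.

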